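Hang the grating disc on its keyed peg

ROBOT

A 6-joint arm with a two-finger parallel gripper is mounted at the origin on a cart in front of the work surface, level with it; the furniture and walls round the work are solid. World frame = base frame: x ahead of the robot, y to its left, z up, the work surface at z = 0. Lengths are in m, angles in rad, forces in N, time in s.
With the tool pointing down it reaches from about 0.225 to 0.875 m from the base axis. Payload 3.4 kg.
Tool frame: the origin (TCP) lies at the very end of the fingers, on their centre line; the grasp point (between the pads) lies manip.grip_point_offset behind it (manip.grip_point_offset is the distance from the TCP to the grasp point, in m); z points along the fingers, y is the line along which they close (so a half turn about z gives the same grasp; the last joint's range is limited). The gripper opens to 85 mm and grips with 20 to 120 N. Pads are 22 mm wide; open, the fingers measure 114 mm over their backs; the gripper's body (76 mm by 85 mm) begins 54 mm behind the grasp point. The pads swing forward as they close: fully open they stand 13 mm farther back than shut.
Start: joints at [1.031, 0.276, 1.505, -0, 1.361, -0.121], TCP at [0.234, 0.525, 0.231] pointing down, gripper open.
Joint ranges: [-2.89, 2.89], [-0.75, 2.08], [0.22, 2.7], [-1.18, 4.32], [0.11, 2.71], [-2.7, 2.7]. Speed limits (rad/s): [2.57, 2.57, 3.14, 3.14, 3.14, 3.14].

INTERFACE

Orientations are given as a unit quaternion [w, x, y, z].
In Python, from rig import manip gives the robot as it stands.
- The arm moves only by the shell command python3 -m pendant 'ROWS' [FORCE]. ROWS is JSON, a list of rows, each an object of numbers: "jaw": the opening, from -1 (shut) to 1 (fully open); "tx", "ty", "tz": the shift along the world's x, y, z in cm; "ax", "ay", "az": the turn, a rotation vector about the world's x, y, z in degrees. In form: [{"jaw": .., "tx": .., "ty": .., "tz": .., "ax": .., "ay": .., "az": ..}, ...]. A call has 1 to 10 rows; each row is the pose to reach, as a shift and turn from the pose commanded when the call began; what a row does not reach only later rows make up. A row lasts 1/8 s, in which the tool goes at most 62.5 mm and 10.7 degrees, less where a joint would pass 70% of its speed; a pose out of reach is approached as far as the arm can. A call with a gripper value outside its range is refused whole. The fingers move at their own pace and stop on an object; FORCE is the grip in N (left out, the last holds). Time passes only in rows, so rows that repeat a pose let the fingers close. It gives the time, the measured TCP pose, the force, the opening and the grip force at its end, in the units of the state.
- manip.get_state(): the state, without advancing time (a new reading comes with each control period).
- manip.get_image(name): name is "scene" or "top" or "wrist"; returns a dict with "pixels" (480x640x3 uint8, blue, green, red), "depth" (480x640 float32, m along the optical axis (not along the pixel's ray), 0 where there is no reading), "fx", "fy", "cx", "cy" (pixels), "D" ([k1, k2, p1, p2, k3] as OpenCV has them; the pictures are not rectified), "pose" (4x4, takes a point from camera to world coordinates). Camera axes: x right, y down, z forward; pixel columns grow to the right and rows downward; lengths in m; the calibration is good to about 2 mm. A picture is of the moment at which its call begins.
- manip.sign_off(): hands the job in; it is judged then, once.
The state is a dict: "clock": time; "qpos": joint angles; "qd": joint speeds; "effort": joint torques, N m; "position": TCP position; "ee_rot": TCP orientation; "contact_force": force on the tool from outside, world axes, zero at the start; "moment": the same for the moment, N m; "width": finger opening in m; "gripper_force": force on a finger pad.
Only numpy, scipy, OpenCV 4.12 (cv2) and the standard library are available. Lean on these libraries where they do the work, as an engineer would, in place of code of your own. Each camera call takes 0.05 s, during which the arm holds its last target. There are 200 camera calls.

TASK

Hang the loose grating disc by the hole in its hub on the rack's sloping peg, hub outward, and push it fully home so that it lies flat against the sloping plate, then let go. A cross pin through the peg, standing at an unknown angle, lets the disc pass only where the hub's two slots meet it, so feel for the place by turning the disc. Leave the salt shaker, the shot glass and the tin standing where they are.

Things in the scene. Friction and masses are not known exactly. Their poses are not given: they have to be found in the camera images.
- disc: Grating disc lying flat, hub up, about 0.25 kg: toothed steel plate 120 mm across, 5 mm thick; on it a grey round hub 48 mm across, its top 36 mm above the plate's underside (grip the hub, above the plate). Bore 21 mm right through; two slots 10 mm wide, along the disc's +y and -y, widen it to 37 mm end to end, full height. Origin: centre of the underside; z along the bore, up out of the hub.
- rack: Small fixed steel rack, foot 120 x 150 mm, carrying the sloping plate; its front faces its own -x. Origin: centre of the foot's underside, z up.
- slope: The rack's sloping steel plate, 140 mm (x) by 150 mm (y), tilted 40 degrees to face up and to the front. Origin: centre of its upper face, where the round peg stands, 75 mm above the worktop; z square to the plate, along the peg; y level; x up the slope. A disc whose slots miss the peg's pin stops 18 mm above the plate; one within about 0.1 rad goes down onto it.
- peg_tip (a point): Free end of the peg, on its axis, 55 mm out from the sloping plate. The peg is 17 mm thick, tapered to 11 mm over its last 8 mm. A cross pin 6 mm thick, 34 mm end to end, goes through it 15 mm above the plate; it is held stiffly at an unknown angle, up to 0.6 rad either way from the plate's y axis (turned about the peg). Axes as the plate's.
- salt_shaker: Salt shaker, 44 mm across, 90 mm high, standing. Origin: centre of its underside. Bystander.
- shot_glass: Shot glass, 48 mm across, 61 mm high, standing. Origin: centre of its underside. Bystander.
- tin_small: Small food tin, 58 mm across, 72 mm high, standing. Origin: centre of its underside. Bystander.
Not all that is in view belongs to the job. Of the things like the disc, leave any that is brown; of the rest the larger one is meant. There is more than one size of the rack; the job needs the larger.

How it is judged:
At the end, for the whole second after the job is handed in: The disc is on the peg with its underside less than 5 mm from the sloping plate and its centre within 8 mm of the peg's foot, lying flat on the plate to 0.08 rad, at rest and released; the salt shaker, shot glass and tin have each stayed within 40 mm of their places and upright (z of disc in the frame of slope below 0.005 m and distance between disc and slope below 0.008 m and angle between the z axis of disc and the z axis of slope, either way round below 0.08 rad and linear speed of disc below 0.02 m/s); the robot touches nothing.
It fails at once if the salt shaker was pushed away or knocked over (distance of salt_shaker from where it was at the start of the episode above 0.04 m or angle between salt_shaker's own z axis and vertical above 0.5 rad).
It fails at once if the shot glass was pushed away or knocked over (distance of shot_glass from where it was at the start of the episode above 0.04 m or angle between shot_glass's own z axis and vertical above 0.5 rad).
It fails at once if the tin was pushed away or knocked over (distance of tin_small from where it was at the start of the episode above 0.04 m or angle between tin_small's own z axis and vertical above 0.5 rad).
It also fails if it takes over 72 s, if anything falls off the work surface, if the arm or the gripper's body presses on something with over 40 N, if the wrist force passes 120 N, or if a joint passes its speed limit or range.

## Working session

There is one attempt and no reset: what is moved stays moved. The work goes in short steps, Python scripts to look and compute and a shell command to move; the robot and the scene stay as the last step left them, time stands still between calls to the robot, and variables do not carry over. Pictures are saved under pics/ and viewed, at most 10 in all, crops included, and the job is handed in when it is done.

```bash
mkdir -p pics; ls
python3 - <<'E'
from rig import manip
import cv2,pickle
s=manip.get_state();print(s, manip.grip_point_offset)
d={}
for n in("scene","top"):
    i=manip.get_image(n);d[n]=i;cv2.imwrite(f"pics/{n}0.png",i["pixels"]);print(n,i["pose"],i["fx"],i["D"])
pickle.dump(d,open("i0.pkl","wb"))
E
```

```text
pics
{'clock': 0.0, 'qpos': array([ 1.03102250e+00,  2.76612030e-01,  1.50615626e+00,  3.55754408e-05,
        1.36070637e+00, -1.21015896e-01]), 'qd': array([ 0.0005938 ,  0.00115876,  0.00024723, -0.00034552,  0.00272449,
       -0.00030521]), 'effort': array([ 2.83042928e-04, -4.16768253e+01, -2.45806342e+01, -2.53825638e-04,
        1.05503880e-02, -4.20047400e-06]), 'position': array([0.23353217, 0.52484989, 0.23042079]), 'ee_rot': array([-3.21729287e-04,  2.07856022e-01,  9.78158979e-01, -8.84465426e-04]), 'contact_force': array([-0.1679539 , -0.31194798,  0.98904833]), 'moment': array([0.00879584, 0.01847962, 0.00882692]), 'gripper_force': 0.0, 'width': 0.08560473227087302} 0.0187
scene [[ 0.76400951 -0.38783742  0.51562739 -0.09800948]
 [-0.6448856  -0.43388219  0.62918106 -0.75733989]
 [-0.02029841 -0.81322099 -0.58160089  0.80132304]
 [ 0.          0.          0.          1.        ]] 624.390535159508 [0.00010015 0.         0.         0.         0.        ]
top [[ 4.02296358e-02 -9.77676656e-01  2.06227864e-01  2.43403884e-01]
 [-9.99188262e-01 -3.89303962e-02  1.03557307e-02 -8.00840246e-05]
 [-2.09602372e-03 -2.06477068e-01 -9.78449195e-01  1.34380499e+00]
 [ 0.00000000e+00  0.00000000e+00  0.00000000e+00  1.00000000e+00]] 587.3894691872106 [-0.19493149  0.          0.          0.          0.        ]
```

View pics/scene0.png

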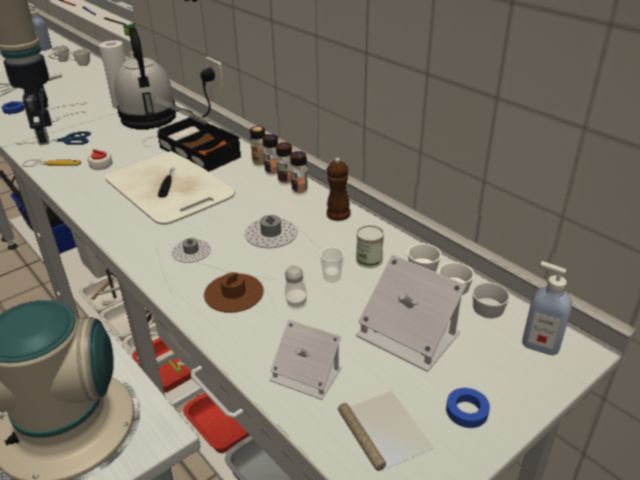

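View pics/top0.png

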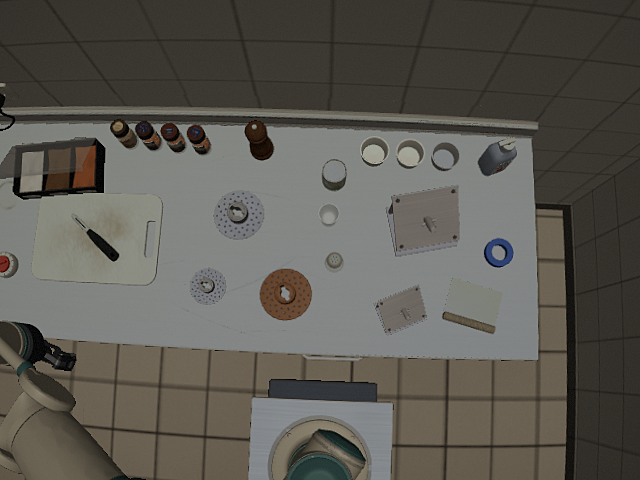

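The top view shows three discs: large grey (239,214), small grey (208,286) and brown (286,294). It also shows racks at (425,222) (large) and (400,310) (small). The large grey disc and the large rack fit the description. I'll confirm in one enlarged crop and measure at the same time.

```bash
cat > h.py <<'E'
import numpy as np,cv2
def cloud(im):
    h,w=im["depth"].shape
    K=np.array([[im["fx"],0,im["cx"]],[0,im["fy"],im["cy"]],[0,0,1]])
    u,v=np.meshgrid(np.arange(w),np.arange(h))
    p=cv2.undistortPoints(np.stack([u,v],-1).reshape(-1,1,2).astype(float),K,np.array(im["D"])).reshape(h,w,2)
    c=np.dstack([p,np.ones((h,w))])*im["depth"][...,None]
    P=c@im["pose"][:3,:3].T+im["pose"][:3,3]
    P[im["depth"]==0]=np.nan
    return P
E
python3 - <<'E'
import pickle,cv2,numpy as np
from h import *
d=pickle.load(open("i0.pkl","rb"))
t,s=d["top"]["pixels"],d["scene"]["pixels"]
c=lambda im,x,y,w,h:cv2.resize(im[y:y+h,x:x+w],(400,300),interpolation=cv2.INTER_CUBIC)
cv2.imwrite("pics/crop1.png",np.vstack([np.hstack([c(t,185,180,80,60),c(t,375,178,100,75)]),np.hstack([c(s,231,206,80,60),c(s,350,250,120,90)])]))
for n in d:
    P=cloud(d[n])
    def r(x,y,w,h): return P[y:y+h,x:x+w].reshape(-1,3)
    Z=dict(top=dict(rack=(385,180,80,80),disc=(210,187,58,55),salt=(322,250,25,25),glass=(318,203,22,24),tin=(320,157,28,34)),
      scene=dict(rack=(360,255,105,105),disc=(243,212,58,36),salt=(284,264,24,42),glass=(320,247,24,34),tin=(354,225,31,41)))[n]
    for k,b in Z.items():
        q=r(*b);q=q[np.isfinite(q).all(1)]
        if k=="rack":
            q=q[(q[:,2]>.02)&(q[:,2]<.14)]
            best=0;rng=np.random.default_rng(0)
            for _ in range(800):
                a=q[rng.choice(len(q),3,0)];m=np.cross(a[1]-a[0],a[2]-a[0]);l=np.linalg.norm(m)
                if l<1e-6: continue
                m/=l;i=abs((q-a[0])@m)<.003
                if i.sum()>best:best=i.sum();I=i
            c0=q[I].mean(0);m=np.linalg.svd(q[I]-c0)[2][2];m*=np.sign(m[2])
            print(n,"plane",c0,m,"tilt",np.degrees(np.arccos(m[2])),"az",np.degrees(np.arctan2(m[1],m[0])),best,len(q),q[I].min(0),q[I].max(0))
            o=(q-c0)@m; pg=q[o>.025];print("peg pts",len(pg),pg.mean(0),o.max())
        else:
            q=q[q[:,2]>(.003 if k=="disc" else .015)];print(n,k,q.min(0),q.max(0),(q.min(0)+q.max(0))/2)
            if k=="disc":
                hb=q[q[:,2]>.028];print(" hub",(hb.min(0)+hb.max(0))/2,hb.max(0)-hb.min(0))
E
```

```text
scene plane [ 0.55696735 -0.21970694  0.07405757] [-0.62806483 -0.13640078  0.76611317] tilt 39.99387330490275 az -167.7469916189993 5401 7101 [ 0.48991874 -0.30034179  0.02711717] [ 0.62567858 -0.13221487  0.12091299]
peg pts 116 [ 0.5277854  -0.22588083  0.10942664] 0.058467177139107186
scene disc [0.50194116 0.1410853  0.00300044] [0.66277108 0.31344813 0.03971605] [0.58235612 0.22726672 0.02135824]
 hub [0.56667297 0.21568942 0.03386716] [0.04660225 0.05161833 0.01169776]
scene salt [ 0.43518237 -0.03661529  0.0152425 ] [0.47371188 0.0007018  0.09130088] [ 0.45444713 -0.01795675  0.05327169]
scene glass [ 0.53907545 -0.02292127  0.01503446] [0.58945481 0.02798154 0.06318319] [0.56426513 0.00253014 0.03910883]
scene tin [ 0.63137847 -0.03727414  0.01504727] [0.6920992  0.02283547 0.07451251] [ 0.66173883 -0.00721933  0.04477989]
top plane [ 0.56140403 -0.21506887  0.07650784] [-0.62466421 -0.13734374  0.76872057] tilt 39.76086394362943 az -167.5997897300312 2856 3702 [ 0.49221633 -0.30041572  0.02775847] [ 0.62865743 -0.13357438  0.12247109]
peg pts 74 [ 0.53375845 -0.22039497  0.11159109] 0.05759064731009605
top disc [0.50404761 0.14368316 0.00300422] [0.63868813 0.28821884 0.04154029] [0.57136787 0.215951   0.02227226]
 hub [0.56996008 0.21550373 0.03506341] [0.04624429 0.04562346 0.01295375]
top salt [ 0.43822685 -0.03459437  0.02192218] [0.47331271 0.00645349 0.09407927] [ 0.45576978 -0.01407044  0.05800073]
top glass [ 0.54338258 -0.02124048  0.01501472] [0.59256395 0.02646843 0.06613612] [0.56797326 0.00261397 0.04057542]
top tin [ 0.63537015 -0.03389467  0.01594079] [0.69532576 0.02141059 0.07863176] [ 0.66534795 -0.00624204  0.04728627]
```

View pics/crop1.png

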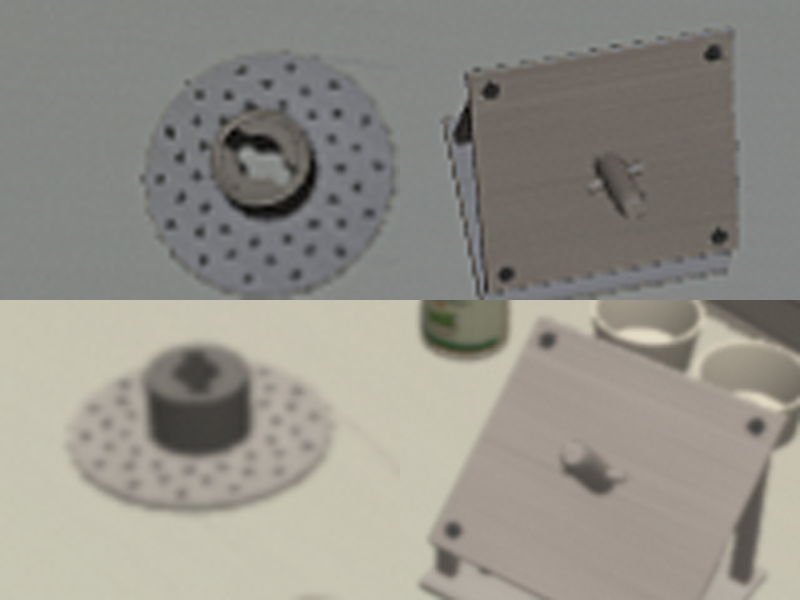

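The crop confirms it: the disc with the big hub and 2-slot bore at top (239,214) is the larger of the grey ones, and the rack at (425,222) is the larger rack, its peg about 55 mm long. Next I'll bring the wrist camera above the disc.

```bash
python3 -m pendant '[{"jaw":1,"tx":5,"ty":-5,"tz":2},{"jaw":1,"tx":10,"ty":-10,"tz":4},{"jaw":1,"tx":15,"ty":-15,"tz":4},{"jaw":1,"tx":20,"ty":-20,"tz":4},{"jaw":1,"tx":25,"ty":-25,"tz":4},{"jaw":1,"tx":30,"ty":-30,"tz":4},{"jaw":1,"tx":30,"ty":-31,"tz":4},{"jaw":1,"tx":30,"ty":-31,"tz":4}]' 100
python3 - <<'E'
from rig import manip
import cv2,pickle,numpy as np
from scipy.spatial.transform import Rotation as R
s=manip.get_state();i=manip.get_image("wrist");cv2.imwrite("pics/w1.png",i["pixels"]);pickle.dump((s,i),open("w1.pkl","wb"))
q=s["ee_rot"];T=np.eye(4);T[:3,:3]=R.from_quat(q,scalar_first=True).as_matrix();T[:3,3]=s["position"]
print(s["position"],s["qpos"],T[:3,:3]);print(np.linalg.inv(T)@i["pose"],i["fx"],i["D"])
E
```

```text
[0.23359943 0.52490375 0.23053579] [ 1.03101469e+00  2.76528601e-01  1.50598700e+00 -3.61491798e-05
  1.36070263e+00 -1.20994824e-01] [[-9.13585968e-01  4.06644845e-01 -8.05138172e-04]
 [ 4.06645610e-01  9.13584890e-01 -1.41262872e-03]
 [ 1.61123882e-04 -1.61796368e-03 -9.99998678e-01]]
[[ 4.17734101e-04 -9.61644351e-01 -2.74299048e-01  6.85883976e-02]
 [ 9.99999761e-01  5.52663427e-04 -4.14626526e-04  3.65277384e-04]
 [ 5.50318308e-04 -2.74298809e-01  9.61644352e-01 -1.42925128e-01]
 [ 0.00000000e+00  0.00000000e+00  0.00000000e+00  1.00000000e+00]] 380.72294904295114 [-0.08320173  0.          0.          0.          0.        ]invalid input at $[0]: expected keys jaw, tx, ty, tz, ax, ay, az
```

View pics/w1.png

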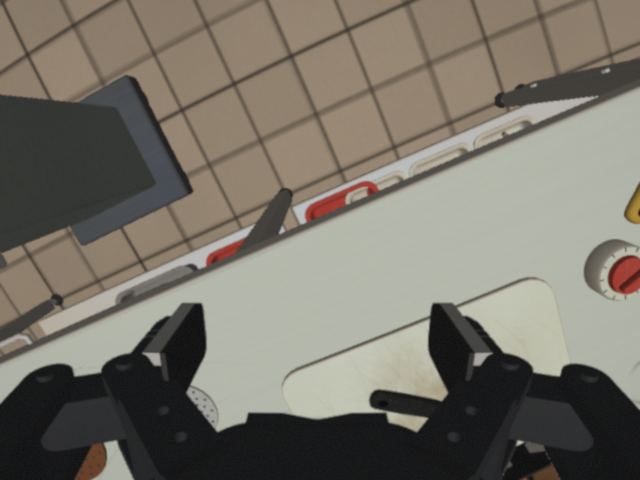

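```bash
python3 -m pendant '[{"jaw":1,"tx":4.2,"ty":-4,"tz":1,"ax":0,"ay":0,"az":0},{"jaw":1,"tx":8.4,"ty":-8,"tz":2,"ax":0,"ay":0,"az":0},{"jaw":1,"tx":12.6,"ty":-12,"tz":2,"ax":0,"ay":0,"az":0},{"jaw":1,"tx":16.8,"ty":-16,"tz":2,"ax":0,"ay":0,"az":0},{"jaw":1,"tx":21,"ty":-20,"tz":2,"ax":0,"ay":0,"az":0},{"jaw":1,"tx":25.2,"ty":-24,"tz":2,"ax":0,"ay":0,"az":0},{"jaw":1,"tx":29.4,"ty":-28,"tz":2,"ax":0,"ay":0,"az":0},{"jaw":1,"tx":33.5,"ty":-31,"tz":2,"ax":0,"ay":0,"az":0},{"jaw":1,"tx":33.5,"ty":-31,"tz":2,"ax":0,"ay":0,"az":0},{"jaw":1,"tx":33.5,"ty":-31,"tz":2,"ax":0,"ay":0,"az":0}]' 100
python3 - <<'E'
from rig import manip
import cv2,pickle,numpy as np
s=manip.get_state();i=manip.get_image("wrist");cv2.imwrite("pics/w2.png",i["pixels"]);pickle.dump((s,i),open("w2.pkl","wb"))
print(s["position"],s["qpos"])
E
```

```text
clock: 1.4
position: [0.5682, 0.2154, 0.2507]
ee_rot: [-0.001, 0.208, 0.978, -0.0]
contact_force: [-0.5, 0.5, -0.2]
width: 0.0854
gripper_force: 0.0
[0.56821547 0.21538507 0.25070581] [ 2.47393176e-01  3.16802477e-01  1.39739316e+00  7.88067816e-04
  1.42920195e+00 -9.04176368e-01]
```

View pics/w2.png

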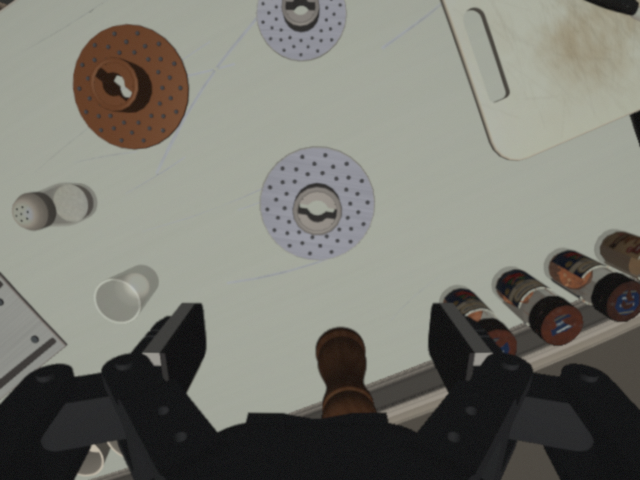

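The disc hub is at (317,205), with the slots nearly along the image row. Next I'll rectify the hub-top plane and measure it.

```bash
cat >> h.py <<'E'
def rect(im,O,X,Y,half,px=4000):
    "orthophoto of plane through O with unit axes X,Y; half-size m; px per m; row0=+Y"
    n=int(2*half*px);g=(np.arange(n)+.5)/px-half
    A,B=np.meshgrid(g,-g)
    W=O+A[...,None]*X+B[...,None]*Y
    Ti=np.linalg.inv(im["pose"]);K=np.array([[im["fx"],0,im["cx"]],[0,im["fy"],im["cy"]],[0,0,1]])
    p,_=cv2.projectPoints(W.reshape(-1,3),cv2.Rodrigues(Ti[:3,:3])[0],Ti[:3,3],K,np.array(im["D"]))
    m=p.reshape(n,n,2).astype(np.float32)
    return cv2.remap(im["pixels"],m[...,0],m[...,1],cv2.INTER_CUBIC)
E
python3 - <<'E'
import pickle
from h import *
s,i=pickle.load(open("w2.pkl","rb"))
P=cloud(i)
q=P[140:270,250:385].reshape(-1,3);q=q[np.isfinite(q).all(1)]
hb=q[(q[:,2]>.03)&(q[:,2]<.045)];(c,r),_=(cv2.minEnclosingCircle(hb[:,:2].astype(np.float32))[:2],0);print("hub",c,r,np.median(hb[:,2]))
pl=q[(q[:,2]>.003)&(q[:,2]<.01)];print("plate",cv2.minEnclosingCircle(pl[:,:2].astype(np.float32)),np.median(pl[:,2]))
o=np.array([*c,.036]);X,Y=np.eye(3)[0],np.eye(3)[1]
im=rect(i,o,X,Y,.035,8000)
o2=np.array([*c,.005]);im2=rect(i,o2,X,Y,.07,4000)
cv2.imwrite("pics/hub.png",np.hstack([im,cv2.resize(im2,(560,560))])[:, :])
g=cv2.cvtColor(im,cv2.COLOR_BGR2GRAY);print([int(v) for v in g[280,::20]],[int(v) for v in g[::20,280]])
cv2.imwrite("pics/hub.png",cv2.resize(np.hstack([im,im2]),(800,400)))
E
```

```text
hub (0.5702365636825562, 0.21425160765647888) 0.024037837982177734 0.0359333337743743
plate ((0.5808582901954651, 0.22873163223266602), 0.07916490733623505) 0.00547433848613893
[147, 148, 146, 136, 53, 119, 120, 144, 148, 147, 160, 165, 164, 163, 164, 152, 50, 46, 84, 140, 140, 136, 133, 116, 97, 114, 154, 153] [147, 146, 146, 148, 139, 116, 120, 138, 144, 146, 162, 163, 163, 163, 164, 161, 96, 43, 103, 145, 143, 127, 124, 122, 150, 121, 133, 148]
```

View pics/hub.png

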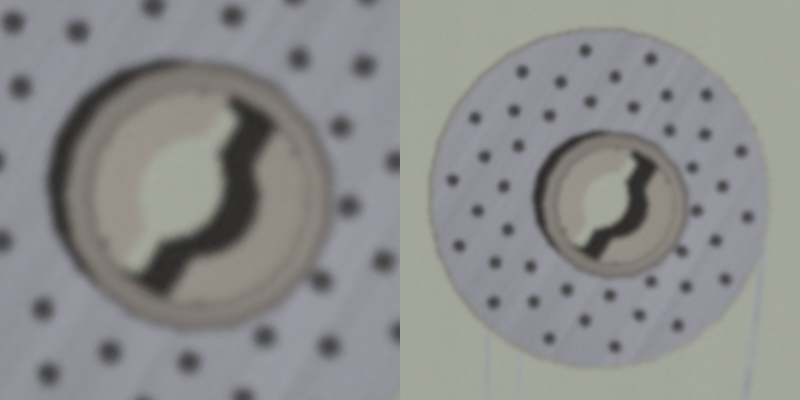

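Run:
```python
import pickle
from h import *
from scipy.spatial.transform import Rotation as R
s,i=pickle.load(open("w2.pkl","rb"))
R0=R.from_quat(s["ee_rot"],scalar_first=True)
az=np.radians(12.3);t=np.radians(40)
n=np.array([-np.sin(t)*np.cos(az),-np.sin(t)*np.sin(az),np.cos(t)])
px=np.array([np.cos(t)*np.cos(az),np.cos(t)*np.sin(az),np.sin(t)]);py=np.cross(n,px)
print(n,px,py)
R1=R.from_matrix(np.c_[-px,py,-n])
print((R1*R0.inv()).as_rotvec(degrees=True))
```

```text
[-0.62803279 -0.13693329  0.76604444] [0.74846033 0.16319074 0.64278761] [-0.21303039  0.97704557  0.        ]
[ -4.13642045 -40.55561337  34.8209922 ]
```

```bash
python3 -m pendant '[{"jaw":1,"tx":-1.5,"ty":-5.5,"tz":2,"ax":-0.6,"ay":-5.8,"az":5},{"jaw":1,"tx":-3,"ty":-11,"tz":2,"ax":-1.2,"ay":-11.6,"az":10},{"jaw":1,"tx":-4.8,"ty":-16.5,"tz":2,"ax":-1.8,"ay":-17.4,"az":15},{"jaw":1,"tx":-6.5,"ty":-22,"tz":2,"ax":-2.4,"ay":-23.2,"az":20},{"jaw":1,"tx":-8.2,"ty":-28,"tz":2,"ax":-3,"ay":-29,"az":25},{"jaw":1,"tx":-10,"ty":-34,"tz":1,"ax":-3.6,"ay":-34.8,"az":30},{"jaw":1,"tx":-12,"ty":-40,"tz":0,"ax":-4.1,"ay":-40.6,"az":34.8},{"jaw":1,"tx":-13.6,"ty":-46.1,"tz":-2.3,"ax":-4.1,"ay":-40.6,"az":34.8},{"jaw":1,"tx":-13.6,"ty":-46.1,"tz":-2.3,"ax":-4.1,"ay":-40.6,"az":34.8},{"jaw":1,"tx":-13.6,"ty":-46.1,"tz":-2.3,"ax":-4.1,"ay":-40.6,"az":34.8}]'
python3 - <<'E'
from rig import manip
import pickle
from h import *
s=manip.get_state();i=manip.get_image("wrist");pickle.dump((s,i),open("w3.pkl","wb"))
print(s["position"],s["qpos"])
P=cloud(i)
# plane fit in central region
q=P[100:330,180:460].reshape(-1,3);q=q[np.isfinite(q).all(1)]
n=np.array([-0.628,-.137,.766]);o=q@n;print("offset mode",np.median(o))
m=abs(o-np.median(o))<.004;c=q[m].mean(0);nn=np.linalg.svd(q[m]-c,full_matrices=False)[2][2];nn*=np.sign(nn[2]);print(c,nn,np.degrees(np.arccos(nn[2])),np.degrees(np.arctan2(-nn[1],-nn[0])))
pg=q[(q-c)@n>.05];print("tip",pg.mean(0),len(pg))
X=np.array([.7485,.1632,.6428]);Y=np.array([-.213,.977,0])
f=np.array([.557,-.219,.075])
a=rect(i,f,X,Y,.08,5000);b=rect(i,f+.015*n,X,Y,.03,13333)
cv2.imwrite("pics/w3.png",np.hstack([cv2.resize(a,(400,400)),cv2.resize(b,(400,400))]))
E
```

```text
clock: 2.7
position: [0.5017, -0.1329, 0.2955]
ee_rot: [0.306, -0.073, 0.949, 0.018]
contact_force: [-0.6, -0.8, 0.1]
width: 0.0856
gripper_force: 0.0
[ 0.50172359 -0.13292694  0.2955305 ] [-0.71804004 -0.10115694  1.94538942  0.57618802  0.9417804  -2.70405584]
offset mode -0.4117013152205369
[ 0.75644708 -0.10852425  0.06325443] [-0.62778924 -0.13702449  0.76622774] 39.98365852052236 12.312571426316005
tip [ 0.57417792 -0.13965939  0.09708647] 16671
```

View pics/w3.png

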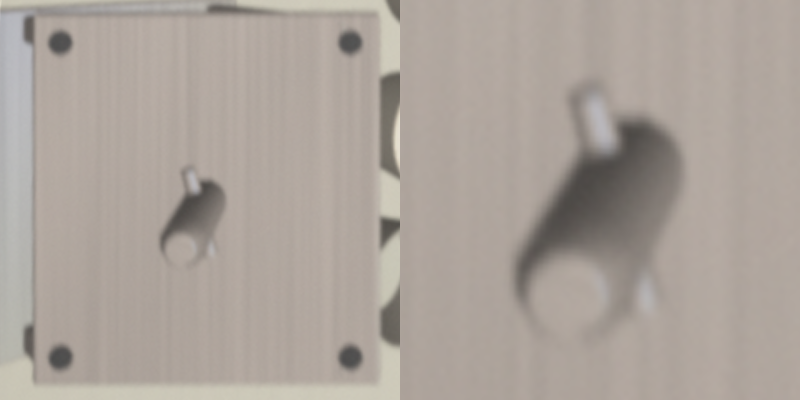

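The plate is upright in the rectified view. Its pin runs from (590,85) to (648,312) in the right crop, so the pin angle is about +14° from plate y. Joint 6 sat at its limit with that yaw, so I'll grip the hub a quarter turn round. First I'll refine the foot position.

Run:
```python
import pickle
from h import *
s,i=pickle.load(open("w3.pkl","rb"))
n=np.array([-.628,-.1369,.766]);X=np.array([.7485,.1632,.6428]);Y=np.array([-.213,.977,0]);f=np.array([.557,-.219,.075])
M=np.c_[X,Y,n].T
d=pickle.load(open("i0.pkl","rb"));d["wrist"]=i
for k in d:
    q=(cloud(d[k]).reshape(-1,3)-f)@M.T;q=q[np.isfinite(q).all(1)]
    m=(abs(q[:,0])<.06)&(abs(q[:,1])<.065)&(abs(q[:,2])<.01);w=q[m]
    A=np.c_[w[:,:2],np.ones(len(w))];co=np.linalg.lstsq(A,w[:,2],rcond=None)[0]
    e=q[(abs(q[:,2])<.006)&(abs(q[:,0])<.09)&(abs(q[:,1])<.09)]
    t=q[(q[:,2]>.045)&(q[:,2]<.062)&(abs(q[:,0])<.03)&(abs(q[:,1])<.03)]
    top=t[t[:,2]>t[:,2].max()-.004] if len(t) else t
    print(k,"tiltx,y,off mm",co*[1,1,1e3],"edges mm",np.percentile(e,[.3,99.7],axis=0)[:,:2]*1e3,"tip mm",len(t),t.mean(0)*1e3,top.mean(0)*1e3)
C=i["pose"][:3,3]
C=(C-f)@M.T;print("cam",C)
def ray(a,b,h0,h):
    p=np.array([a,b,h0]);return (C+(p-C)*(h-C[2])/(p[2]-C[2]))*1e3
for z in(.053,.055,.057):print(ray((165-200)*.00015,(200-295)*.00015,.015,z))
```

```text
scene tiltx,y,off mm [-7.83094294e-04  3.34560974e-04 -4.28966248e-01] edges mm [[-69.46298046 -71.88229346]
 [ 69.53628556  77.2158059 ]] tip mm 72 [-0.39490081  0.84843026 51.92078091] [-0.49319538  2.17239937 55.57107657]
top tiltx,y,off mm [-1.58552316e-03  9.05597424e-04 -2.02489873e+00] edges mm [[-67.86391164 -73.37793509]
 [ 73.08604823  76.35435664]] tip mm 38 [ 4.36348815  3.31010421 51.07328521] [ 3.25206412  3.5044562  53.24593664]
wrist tiltx,y,off mm [-1.20647810e-04 -5.39063425e-04 -9.08710565e-01] edges mm [[-67.23082811 -72.85426566]
 [ 71.368029    75.63501783]] tip mm 394 [ 2.92350972  3.10384693 51.65457322] [ 2.52911387  1.82300752 53.67352174]
cam [0.05698886 0.10537579 0.33871256]
[ 2.05610078 -0.20735614 53.        ]
[ 2.4406324   0.53173038 55.        ]
[ 2.82516402  1.2708169  57.        ]
```

```bash
cat >> h.py <<'E'
from scipy.spatial.transform import Rotation as R
F=np.array([.559,-.2175,.0755]);N=np.array([-.62803,-.13693,.76604]);PX=np.array([.74846,.16319,.64279]);PY=np.array([-.21303,.97705,0])
def yaw_down(deg):
    a=np.radians(deg);y=np.array([np.cos(a),np.sin(a),0]);z=np.array([0,0,-1.]);return R.from_matrix(np.c_[np.cross(y,z),y,z])
def place(deg): # tool y = PX turned by deg about N, z=-N
    r=R.from_rotvec(np.radians(deg)*N);y=r.apply(PX);return R.from_matrix(np.c_[np.cross(y,-N),y,-N])
def delta(s,Rt,p):
    R0=R.from_quat(s["ee_rot"],scalar_first=True)
    print("t cm",((np.array(p)-s["position"])*100).round(2),"rot",(Rt*R0.inv()).as_rotvec(degrees=True).round(2))
E
python3 - <<'E'
from h import *
from rig import manip
s=manip.get_state();delta(s,yaw_down(-24),[.5702,.2143,.12])
E
```

```text
t cm [  6.72  34.9  -17.63] rot [  35.06   25.66 -118.05]
```

```bash
python3 -m pendant '[{"jaw":1,"tx":0.7,"ty":3.5,"tz":0,"ax":2.8,"ay":2.05,"az":-9.4},{"jaw":1,"tx":1.4,"ty":7,"tz":0,"ax":5.6,"ay":4.1,"az":-18.8},{"jaw":1,"tx":2.1,"ty":10.5,"tz":0,"ax":8.4,"ay":6.15,"az":-28.2},{"jaw":1,"tx":2.8,"ty":14,"tz":0,"ax":11.2,"ay":8.2,"az":-37.6},{"jaw":1,"tx":3.5,"ty":17.5,"tz":0,"ax":14,"ay":10.25,"az":-47},{"jaw":1,"tx":4.2,"ty":21,"tz":0,"ax":16.8,"ay":12.3,"az":-56.4},{"jaw":1,"tx":4.9,"ty":24.5,"tz":0,"ax":19.6,"ay":14.35,"az":-65.8},{"jaw":1,"tx":5.6,"ty":28,"tz":0,"ax":22.4,"ay":16.4,"az":-75.2},{"jaw":1,"tx":6.3,"ty":31.5,"tz":0,"ax":25.2,"ay":18.45,"az":-84.6},{"jaw":1,"tx":6.7,"ty":34.9,"tz":0,"ax":28,"ay":20.5,"az":-94}]'
python3 - <<'E'
from h import *
from rig import manip
s=manip.get_state();print(s["qpos"]);delta(s,yaw_down(-24),[.5702,.2143,.12])
E
```

```text
clock: 4.0
position: [0.5679, 0.2203, 0.2941]
ee_rot: [0.145, 0.527, 0.837, 0.013]
contact_force: [0.5, -0.7, -0.1]
width: 0.0853
gripper_force: 0.0
[ 0.38639091  0.20742183  1.48195335 -0.23020068  1.26664858 -0.01164736]
t cm [  0.23  -0.6  -17.41] rot [ 13.56  10.62 -49.24]
```

```bash
python3 -m pendant '[{"jaw":1,"tx":0,"ty":0,"tz":-2,"ax":2.7,"ay":2.1,"az":-9.8},{"jaw":1,"tx":0.1,"ty":-0.3,"tz":-5,"ax":5.4,"ay":4.2,"az":-19.6},{"jaw":1,"tx":0.2,"ty":-0.6,"tz":-9,"ax":8.1,"ay":6.4,"az":-29.4},{"jaw":1,"tx":0.2,"ty":-0.6,"tz":-13,"ax":10.8,"ay":8.5,"az":-39.2},{"jaw":1,"tx":0.2,"ty":-0.6,"tz":-17.4,"ax":13.6,"ay":10.6,"az":-49.2},{"jaw":1,"tx":0.2,"ty":-0.6,"tz":-17.4,"ax":13.6,"ay":10.6,"az":-49.2},{"jaw":1,"tx":0.2,"ty":-0.6,"tz":-17.4,"ax":13.6,"ay":10.6,"az":-49.2}]'
python3 - <<'E'
from h import *
from rig import manip
s=manip.get_state();print(s["qpos"]);delta(s,yaw_down(-24),[.5702,.2143,.009])
E
```

```text
clock: 4.88
position: [0.5707, 0.2111, 0.1216]
ee_rot: [0.002, 0.837, 0.547, 0.001]
contact_force: [0.4, -0.3, 0.8]
width: 0.0854
gripper_force: 0.0
[ 0.24137883  0.40133343  1.59928222 -0.00246559  1.13809436  0.65586322]
t cm [ -0.05   0.32 -11.26] rot [ 0.09  0.19 -0.31]
```

```bash
python3 -m pendant '[{"jaw":1,"tx":-0.05,"ty":0.32,"tz":-3,"ax":0,"ay":0.2,"az":-0.3},{"jaw":1,"tx":-0.05,"ty":0.32,"tz":-7,"ax":0,"ay":0.2,"az":-0.3},{"jaw":1,"tx":-0.05,"ty":0.32,"tz":-10,"ax":0,"ay":0.2,"az":-0.3},{"jaw":1,"tx":-0.05,"ty":0.32,"tz":-11.2,"ax":0,"ay":0.2,"az":-0.3},{"jaw":1,"tx":-0.05,"ty":0.32,"tz":-11.2,"ax":0,"ay":0.2,"az":-0.3},{"jaw":-1,"tx":-0.05,"ty":0.32,"tz":-11.2,"ax":0,"ay":0.2,"az":-0.3},{"jaw":-1,"tx":-0.05,"ty":0.32,"tz":-11.2,"ax":0,"ay":0.2,"az":-0.3},{"jaw":-1,"tx":-0.05,"ty":0.32,"tz":-11.2,"ax":0,"ay":0.2,"az":-0.3},{"jaw":-1,"tx":-0.05,"ty":0.32,"tz":-11.2,"ax":0,"ay":0.2,"az":-0.3},{"jaw":-1,"tx":-0.05,"ty":0.32,"tz":-11.2,"ax":0,"ay":0.2,"az":-0.3}]' 100
python3 -m pendant '[{"jaw":-1,"tx":0,"ty":0,"tz":0,"ax":0,"ay":0,"az":0},{"jaw":-1,"tx":0,"ty":0,"tz":0,"ax":0,"ay":0,"az":0}]'
```

```text
clock: 6.12
position: [0.5703, 0.2138, 0.0106]
ee_rot: [0.0, 0.84, 0.543, 0.0]
contact_force: [-1.5, -0.7, 7.7]
width: 0.0454
gripper_force: 101.0
clock: 6.38
position: [0.5703, 0.2137, 0.0106]
ee_rot: [0.0, 0.84, 0.543, 0.0]
contact_force: [-1.1, 0.5, 8.8]
width: 0.0457
gripper_force: 101.0
```

```bash
python3 -m pendant '[{"jaw":-1,"tx":0,"ty":0,"tz":2,"ax":0,"ay":0,"az":0},{"jaw":-1,"tx":0,"ty":0,"tz":6,"ax":0,"ay":0,"az":0},{"jaw":-1,"tx":0,"ty":0,"tz":11,"ax":0,"ay":0,"az":0},{"jaw":-1,"tx":0,"ty":0,"tz":16,"ax":0,"ay":0,"az":0},{"jaw":-1,"tx":0,"ty":0,"tz":22,"ax":0,"ay":0,"az":0},{"jaw":-1,"tx":0,"ty":0,"tz":22,"ax":0,"ay":0,"az":0},{"jaw":-1,"tx":0,"ty":0,"tz":22,"ax":0,"ay":0,"az":0}]'
python3 - <<'E'
from h import *
from rig import manip
import pickle
s=manip.get_state();delta(s,place(22),F+N*.12)
i=manip.get_image("wrist");pickle.dump((s,i),open("w4.pkl","wb"));cv2.imwrite("pics/w4.png",i["pixels"])
P=cloud(i)
v=P[...,2];m=np.isfinite(v)&(v>.2)&(v<.26);ys,xs=np.where(m);print(len(ys))
r=R.from_quat(s["ee_rot"],scalar_first=True)
q=r.inv().apply(P[m]-s["position"]);q=q[(abs(q[:,2]-.005)<.015)&(np.hypot(q[:,0],q[:,1])<.075)&(np.hypot(q[:,0],q[:,1])>.03)];print(len(q))
A=np.c_[q[:,:2],np.ones(len(q))];print(np.linalg.lstsq(A,q[:,2],rcond=None)[0])
E
```

```text
clock: 7.25
position: [0.5686, 0.213, 0.2278]
ee_rot: [-0.0, 0.84, 0.543, -0.002]
contact_force: [-0.4, -0.3, -2.9]
width: 0.045
gripper_force: 102.8
t cm [ -8.5  -44.7   -6.03] rot [-11.99 -40.05  56.1 ]
49365
30414
[ 0.0007257  -0.00209678  0.00520695]
```

View pics/w4.png

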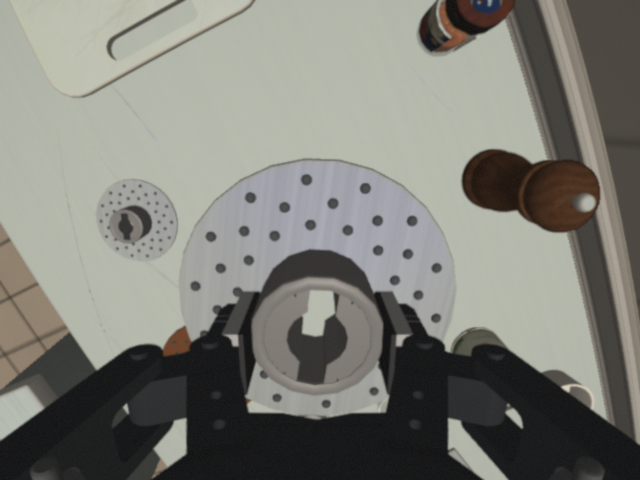

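Disc held square (tilt ~0.002 rad), hub at about (317,335), slots near-vertical in the image. I'll check the in-hand slot angle and go to the pre-insertion pose.

```bash
python3 -m pendant '[{"jaw":-1,"tx":-1,"ty":-5,"tz":0,"ax":-1.5,"ay":-5,"az":7},{"jaw":-1,"tx":-2,"ty":-10,"tz":0,"ax":-3,"ay":-10,"az":14},{"jaw":-1,"tx":-3,"ty":-15,"tz":0,"ax":-4.5,"ay":-15,"az":21},{"jaw":-1,"tx":-4,"ty":-20,"tz":0,"ax":-6,"ay":-20,"az":28},{"jaw":-1,"tx":-5,"ty":-25,"tz":0,"ax":-7.5,"ay":-25,"az":35},{"jaw":-1,"tx":-6,"ty":-30,"tz":0,"ax":-9,"ay":-30,"az":42},{"jaw":-1,"tx":-7,"ty":-35,"tz":0,"ax":-10.5,"ay":-35,"az":49},{"jaw":-1,"tx":-8,"ty":-40,"tz":-1,"ax":-12,"ay":-40,"az":56},{"jaw":-1,"tx":-8.5,"ty":-44.7,"tz":-3,"ax":-12,"ay":-40,"az":56},{"jaw":-1,"tx":-8.5,"ty":-44.7,"tz":-6,"ax":-12,"ay":-40,"az":56}]';python3 -m pendant '[{"jaw":-1,"tx":0,"ty":0,"tz":0,"ax":0,"ay":0,"az":0},{"jaw":-1,"tx":0,"ty":0,"tz":0,"ax":0,"ay":0,"az":0}]'
python3 - <<'E'
from h import *
from rig import manip
import pickle
s,i=pickle.load(open("w4.pkl","rb"));r=R.from_quat(s["ee_rot"],scalar_first=True);e=r.as_matrix()
im=rect(i,s["position"]+r.apply([0,0,-.0258]),e[:,1],e[:,0],.035,10000)
cv2.imwrite("pics/h4.png",cv2.resize(im,(400,400)))
s=manip.get_state();print(s["qpos"],s["contact_force"]);delta(s,place(22),F+N*.12)
i=manip.get_image("scene");cv2.imwrite("pics/s5.png",cv2.resize(i["pixels"][180:400,280:540],None,fx=1.8,fy=1.8))
a=cv2.imread("pics/h4.png");b=cv2.imread("pics/s5.png");b=cv2.resize(b,(400,338));a=cv2.copyMakeBorder(b,0,62,0,0,0) if 0 else np.hstack([a,cv2.copyMakeBorder(b,0,62,0,0,cv2.BORDER_CONSTANT)]);cv2.imwrite("pics/m5.png",a)
E
```

```text
clock: 8.55
position: [0.4944, -0.1546, 0.1974]
ee_rot: [0.229, 0.47, 0.825, 0.213]
contact_force: [-0.2, -0.1, -3.2]
width: 0.0451
gripper_force: 103.1
clock: 8.8
position: [0.4949, -0.1536, 0.1979]
ee_rot: [0.228, 0.472, 0.825, 0.213]
contact_force: [0.1, 0.4, -2.3]
width: 0.0455
gripper_force: 103.2
[-0.82019148  0.02869024  2.10236959  0.77530523  0.82724768 -1.83957029] [ 0.14673809  0.42249466 -2.29553697]
t cm [-1.13 -8.04 -3.04] rot [-2.11 -4.18  2.8 ]
```

View pics/m5.png

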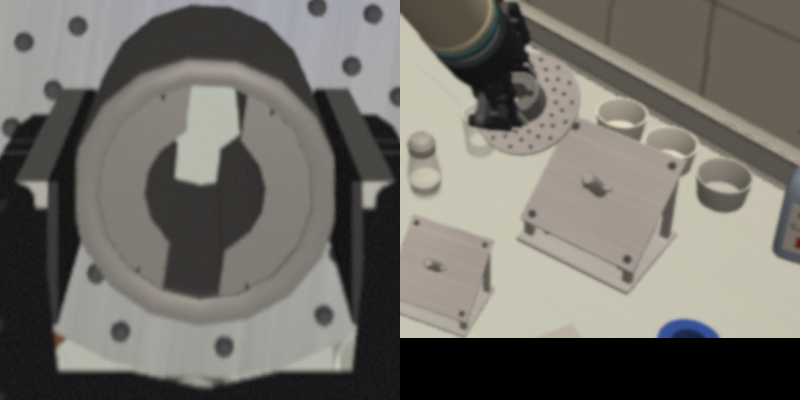

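```bash
cat >> h.py <<'E'
def tgt(deg,h,du=0,dv=0): # TCP for disc underside h above plate
    Rt=place(deg);return Rt,F+N*(h+.0104)-Rt.apply([.001,.0005,0])+du*PX+dv*PY
def disc(s,deg): # disc pose in plate frame
    r=R.from_quat(s["ee_rot"],scalar_first=True);p=s["position"]+r.apply([.001,.0005,.0104])-F
    print("disc x,y,h mm",(np.array([p@PX,p@PY,p@N])*1e3).round(1),"tilt/rot err",(place(deg).inv()*r).as_rotvec(degrees=True).round(2))
    f=s["contact_force"];m=s["moment"];M=np.c_[PX,PY,N].T;print("F plate",(M@f).round(1),"M",(M@m).round(2),"j",s["qpos"].round(2))
E
python3 - <<'E'
from h import *
from rig import manip
s=manip.get_state();delta(s,*tgt(21.4,.09));disc(s,21.4)
E
```

```text
t cm [ 0.07 -7.91 -4.62] rot [-1.68 -4.03  2.26]
disc x,y,h mm [ 41.5  77.5 115. ] tilt/rot err [3.17 1.74 3.34]
F plate [-2.1  0.7 -2. ] M [ 0.02  0.51 -0.02] j [-0.82  0.03  2.1   0.78  0.83 -1.84]
```

```bash
python3 -m pendant '[{"jaw":-1,"tx":0,"ty":-2,"tz":-1,"ax":-0.4,"ay":-1,"az":0.6},{"jaw":-1,"tx":0,"ty":-4,"tz":-2,"ax":-0.8,"ay":-2,"az":1.2},{"jaw":-1,"tx":0.1,"ty":-6,"tz":-3,"ax":-1.3,"ay":-3,"az":1.8},{"jaw":-1,"tx":0.1,"ty":-7.9,"tz":-4.6,"ax":-1.7,"ay":-4,"az":2.3},{"jaw":-1,"tx":0.1,"ty":-7.9,"tz":-4.6,"ax":-1.7,"ay":-4,"az":2.3},{"jaw":-1,"tx":0.1,"ty":-7.9,"tz":-4.6,"ax":-1.7,"ay":-4,"az":2.3},{"jaw":-1,"tx":0.1,"ty":-7.9,"tz":-4.6,"ax":-1.7,"ay":-4,"az":2.3},{"jaw":-1,"tx":0.1,"ty":-7.9,"tz":-4.6,"ax":-1.7,"ay":-4,"az":2.3}]'
python3 - <<'E'
from h import *
from rig import manip
s=manip.get_state();delta(s,*tgt(21.4,.065));disc(s,21.4)
E
```

```text
clock: 9.85
position: [0.4971, -0.2328, 0.154]
ee_rot: [0.262, 0.442, 0.829, 0.221]
contact_force: [-0.0, 0.9, -1.3]
width: 0.0451
gripper_force: 103.2
t cm [ 1.47  0.38 -2.08] rot [ 0.17  0.12 -0.06]
disc x,y,h mm [ 1.8 -0.6 90.7] tilt/rot err [-0.04 -0.13 -0.17]
F plate [-0.7  0.9 -1.1] M [-0.02  0.56 -0.01] j [-0.99  0.17  2.12  0.96  0.82 -2.26]
```

```bash
python3 -m pendant '[{"jaw":-1,"tx":0.7,"ty":0.2,"tz":-1,"ax":0.2,"ay":0.1,"az":0},{"jaw":-1,"tx":1.5,"ty":0.4,"tz":-2.1,"ax":0.2,"ay":0.1,"az":0},{"jaw":-1,"tx":1.8,"ty":0.45,"tz":-2.5,"ax":0.2,"ay":0.1,"az":0},{"jaw":-1,"tx":2.1,"ty":0.5,"tz":-2.85,"ax":0.2,"ay":0.1,"az":0},{"jaw":-1,"tx":2.4,"ty":0.6,"tz":-3.2,"ax":0.2,"ay":0.1,"az":0},{"jaw":-1,"tx":2.4,"ty":0.6,"tz":-3.2,"ax":0.2,"ay":0.1,"az":0}]'
python3 - <<'E'
from h import *
from rig import manip
s=manip.get_state();delta(s,*tgt(21.4,.03));disc(s,21.4)
E
```

```text
clock: 10.6
position: [0.5209, -0.2272, 0.1211]
ee_rot: [0.26, 0.444, 0.828, 0.223]
contact_force: [-0.5, -0.1, -2.7]
width: 0.0456
gripper_force: 103.3
t cm [ 1.29  0.31 -1.47] rot [-0.11 -0.03 -0.01]
disc x,y,h mm [-0.7 -0.3 49.8] tilt/rot err [-0.03  0.09  0.07]
F plate [-2.1 -0.  -1.8] M [-0.01  0.57  0.02] j [-0.93  0.24  2.14  1.05  0.74 -2.32]
```

```bash
python3 -m pendant '[{"jaw":-1,"tx":0.35,"ty":0.1,"tz":-0.35,"ax":0,"ay":0,"az":0},{"jaw":-1,"tx":0.7,"ty":0.18,"tz":-0.75,"ax":0,"ay":0,"az":0},{"jaw":-1,"tx":1.05,"ty":0.26,"tz":-1.18,"ax":0,"ay":0,"az":0},{"jaw":-1,"tx":1.4,"ty":0.33,"tz":-1.6,"ax":0,"ay":0,"az":0},{"jaw":-1,"tx":1.8,"ty":0.4,"tz":-2.08,"ax":0,"ay":0,"az":0},{"jaw":-1,"tx":1.8,"ty":0.4,"tz":-2.08,"ax":0,"ay":0,"az":0}]'
python3 - <<'E'
from h import *
from rig import manip
s=manip.get_state();delta(s,*tgt(21.4,.005));disc(s,21.4)
E
```

```text
clock: 11.35
position: [0.539, -0.2231, 0.1]
ee_rot: [0.259, 0.444, 0.828, 0.223]
contact_force: [-0.3, 0.3, -2.7]
width: 0.0453
gripper_force: 103.3
t cm [ 1.05  0.24 -1.28] rot [-0.13 -0.05 -0.02]
disc x,y,h mm [-0.1 -0.  21.7] tilt/rot err [-0.02  0.11  0.07]
F plate [-1.9  0.3 -1.9] M [-0.03  0.57  0.02] j [-0.89  0.29  2.15  1.12  0.69 -2.38]
```

```bash
python3 -m pendant '[{"jaw":-1,"tx":0.16,"ty":0.04,"tz":-0.2,"ax":0,"ay":0,"az":0},{"jaw":-1,"tx":0.32,"ty":0.07,"tz":-0.4,"ax":0,"ay":0,"az":0},{"jaw":-1,"tx":0.48,"ty":0.1,"tz":-0.59,"ax":0,"ay":0,"az":0},{"jaw":-1,"tx":0.48,"ty":0.1,"tz":-0.59,"ax":0,"ay":0,"az":0}]'
python3 - <<'E'
from h import *
from rig import manip
s=manip.get_state();delta(s,*tgt(21.4,.002));disc(s,21.4)
E
```

```text
clock: 11.85
position: [0.5437, -0.2223, 0.0945]
ee_rot: [0.26, 0.444, 0.828, 0.223]
contact_force: [0.1, 0.6, -2.0]
width: 0.0452
gripper_force: 103.3
t cm [ 0.77  0.2  -0.96] rot [-0.1  -0.02  0.  ]
disc x,y,h mm [ 0.1 -0.3 14.5] tilt/rot err [-0.03  0.07  0.06]
F plate [-1.2  0.5 -1.7] M [-0.02  0.61  0.04] j [-0.88  0.31  2.15  1.14  0.68 -2.39]
```

```bash
python3 -m pendant '[{"jaw":-1,"tx":0.17,"ty":0.05,"tz":-0.21,"ax":0,"ay":0,"az":0},{"jaw":-1,"tx":0.34,"ty":0.09,"tz":-0.42,"ax":0,"ay":0,"az":0},{"jaw":-1,"tx":0.51,"ty":0.13,"tz":-0.63,"ax":0,"ay":0,"az":0},{"jaw":-1,"tx":0.68,"ty":0.17,"tz":-0.84,"ax":0,"ay":0,"az":0},{"jaw":-1,"tx":0.68,"ty":0.17,"tz":-0.84,"ax":0,"ay":0,"az":0}]'
python3 - <<'E'
from h import *
from rig import manip
s=manip.get_state();delta(s,*tgt(21.4,-.002));disc(s,21.4)
E
```

```text
clock: 12.48
position: [0.5505, -0.2205, 0.086]
ee_rot: [0.26, 0.444, 0.828, 0.223]
contact_force: [0.1, 0.8, -2.5]
width: 0.0453
gripper_force: 103.3
t cm [ 0.34  0.08 -0.42] rot [-0.1  -0.03 -0.01]
disc x,y,h mm [-0.  -0.   3.4] tilt/rot err [-0.02  0.08  0.06]
F plate [-1.4  0.7 -2.1] M [-0.02  0.59  0.02] j [-0.87  0.33  2.15  1.17  0.66 -2.42]
```

```bash
python3 -m pendant '[{"jaw":-1,"tx":0.1,"ty":0.02,"tz":-0.12,"ax":0,"ay":0,"az":0},{"jaw":-1,"tx":0.2,"ty":0.04,"tz":-0.24,"ax":0,"ay":0,"az":0},{"jaw":-1,"tx":0.24,"ty":0.05,"tz":-0.29,"ax":0,"ay":0,"az":0},{"jaw":-1,"tx":0.24,"ty":0.05,"tz":-0.29,"ax":0,"ay":0,"az":0}]'
python3 - <<'E'
from h import *
from rig import manip
s=manip.get_state();disc(s,21.4)
E
```

```text
clock: 12.98
position: [0.5524, -0.2203, 0.0839]
ee_rot: [0.26, 0.443, 0.828, 0.222]
contact_force: [-7.0, 0.1, 5.0]
width: 0.0453
gripper_force: 104.6
disc x,y,h mm [ 0.2 -0.2  0.6] tilt/rot err [-0.02  0.01  0.03]
F plate [-2.   1.6  8.2] M [ 0.04  0.89 -0.07] j [-0.86  0.33  2.15  1.18  0.66 -2.43]
```

Contact (about 10 N) at h≈0.6 mm, so it's on the plate. I'll press slightly, open, and retreat along the peg.

```bash
python3 -m pendant '[{"jaw":-1,"tx":0.05,"ty":0.01,"tz":-0.06,"ax":0,"ay":0,"az":0},{"jaw":-1,"tx":0.05,"ty":0.01,"tz":-0.06,"ax":0,"ay":0,"az":0},{"jaw":1,"tx":0,"ty":0,"tz":0,"ax":0,"ay":0,"az":0},{"jaw":1,"tx":0,"ty":0,"tz":0,"ax":0,"ay":0,"az":0},{"jaw":1,"tx":0,"ty":0,"tz":0,"ax":0,"ay":0,"az":0},{"jaw":1,"tx":0,"ty":0,"tz":0,"ax":0,"ay":0,"az":0},{"jaw":1,"tx":-0.6,"ty":-0.1,"tz":0.8,"ax":0,"ay":0,"az":0},{"jaw":1,"tx":-2.5,"ty":-0.5,"tz":3,"ax":0,"ay":0,"az":0},{"jaw":1,"tx":-5,"ty":-1.1,"tz":6.1,"ax":0,"ay":0,"az":0},{"jaw":1,"tx":-7.5,"ty":-1.6,"tz":9.2,"ax":0,"ay":0,"az":0}]'
python3 -m pendant '[{"jaw":1,"tx":-4,"ty":0,"tz":5,"ax":0,"ay":0,"az":0},{"jaw":1,"tx":-4,"ty":0,"tz":5,"ax":0,"ay":0,"az":0},{"jaw":1,"tx":-4,"ty":0,"tz":5,"ax":0,"ay":0,"az":0}]'
python3 - <<'E'
from h import *
from rig import manip
s=manip.get_state();print(s["contact_force"],s["qpos"].round(2))
for k in("wrist","top","scene"):
    i=manip.get_image(k)
    q=(cloud(i).reshape(-1,3)-F)@np.c_[PX,PY,N];q=q[np.isfinite(q).all(1)];r=np.hypot(q[:,0],q[:,1])
    w=q[(r>.028)&(r<.057)&(abs(q[:,2])<.03)];A=np.c_[w[:,:2],np.ones(len(w))];hb=q[(r<.03)&(q[:,2]>.03)&(q[:,2]<.042)];hb=hb[:,:2]
    print(k,"plate tilt,h",np.linalg.lstsq(A,w[:,2],rcond=None)[0].round(4),"hub",((hb.min(0)+hb.max(0))/2).round(4))
    if k=="scene":cv2.imwrite("pics/s9.png",cv2.resize(i["pixels"][180:400,260:540],None,fx=2.5,fy=2.5))
E
```

```text
clock: 14.22
position: [0.4767, -0.2361, 0.1764]
ee_rot: [0.259, 0.444, 0.829, 0.222]
contact_force: [-0.1, 0.1, 0.6]
width: 0.0855
gripper_force: 0.0
clock: 14.6
position: [0.4374, -0.2362, 0.2255]
ee_rot: [0.26, 0.444, 0.828, 0.222]
contact_force: [-0.7, -0.8, -0.6]
width: 0.0853
gripper_force: 0.0
[-0.74258816 -0.76065861 -0.57421943] [-1.14  0.02  2.07  0.81  1.05 -2.15]
wrist plate tilt,h [ 0.0003 -0.0013  0.0053] hub [-0.0021 -0.0011]
top plate tilt,h [-0.0045 -0.0011  0.004 ] hub [-0.0006 -0.0005]
scene plate tilt,h [-0.0043  0.0028  0.0057] hub [-0.0031  0.001 ]
```

View pics/s9.png

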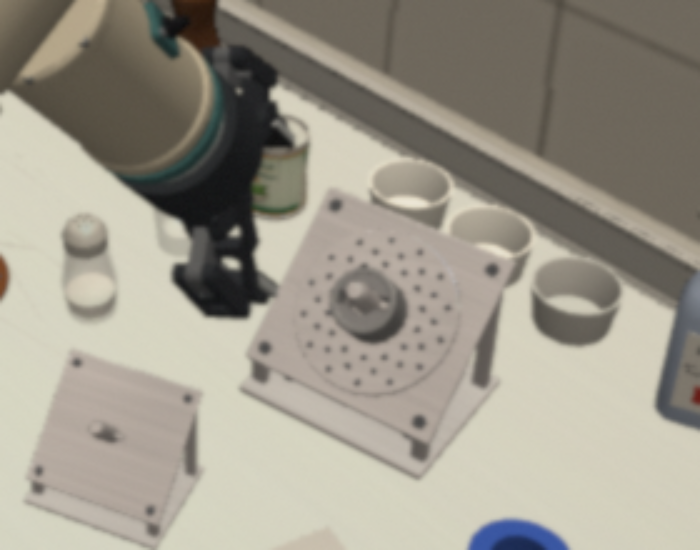

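The disc lies flat on the sloping plate around (365,310): its top face is about 5 mm above the plate and its tilt is under 0.005 rad. The peg shows through the hub. The gripper is clear, and the salt shaker, glass and tin are still standing.

```bash
python3 -c "
from rig import manip
print(manip.sign_off())"
```

```text
the job is handed in; nothing more can be done
None
```

The larger grey disc is on the large rack's peg, past the cross pin and flat against the sloping plate, and the gripper has let go; I handed the job in at about 15 s, with the salt shaker, shot glass and tin still standing, but the hand-in gave no verdict.

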